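Snap the swing-top jars shut

ROBOT

A 7-joint arm with a two-finger parallel gripper is mounted at the origin on the work surface. World frame = base frame: x ahead of the robot, y to its left, z up, the work surface at z = 0. Lengths are in m, angles in rad, forces in N, time in s.
With the tool pointing down it reaches from about 0.425 to 0.975 m from the base axis. Payload 16.7 kg.
Tool frame: the origin (TCP) lies between the finger pads; the fingertips stand 8 mm ahead of it and the grasp point (between the pads) lies 11 mm behind it (arm.finger_overhang is the distance from the TCP to the fingertips, in m); z points along the fingers, y is the line along which they close (so a half turn about z gives the same grasp; the last joint's range is limited). The gripper opens to 85 mm and grips with 20 to 120 N. Pads are 22 mm wide; open, the fingers measure 114 mm over their backs; the gripper's body (76 mm by 85 mm) begins 54 mm behind the grasp point. The pads swing forward as they close: fully open they stand 13 mm farther back than shut.
Start: joints at [-1.294, 0.426, 0.074, 1.606, -0.034, 1.111, -0.067], TCP at [0.279, 0.615, 0.239] pointing down, gripper open.
Joint ranges: [-2.85, 2.85], [-0.5, 2.14], [-1.23, 1.37], [0.21, 2.46], [-1.02, 4.16], [0.16, 2.05], [-2.73, 2.73]. Speed limits (rad/s): [1.89, 1.89, 2.39, 2.39, 3.01, 3.01, 3.01].

INTERFACE

Orientations are given as a unit quaternion [w, x, y, z].
In Python, from cell import sensors, imaging, job_done, arm gives the robot as it stands.
- The arm moves only by the tool arm_command, never from a script. Its argument "commands" is a list of rows, each an object with "translation": the shift along the tool's x, y, z in m, a list of three; "turn": the turn, a rotation vector about the tool's x, y, z in degrees, a list of three; "hand": the closure in counts, from 0 (fully open) to 255 (shut). A call has 1 to 12 rows; each row is the pose to reach, as a shift and turn from the pose commanded when the call began, along the tool's axes at that moment; what a row does not reach only later rows make up. A row lasts 1/8 s, in which the tool goes at most 62.5 mm and 10.7 degrees, less where a joint would pass 70% of its speed; a pose out of reach is approached as far as the arm can. A call with a gripper value outside its range is refused whole. The fingers move at their own pace and stop on an object; the grip force is fixed at half the most. Time passes only in rows, so rows that repeat a pose let the fingers close. It gives the time, the measured TCP pose, the force, the opening and the grip force at its end, in the units of the state.
- sensors.get_obs(): the state, without advancing time (a new reading comes with each control period).
- imaging.capture(name): name is "scene" or "top" or "wrist"; returns the picture (384x512x3 uint8, red, green, blue); there is no depth.
- imaging.camera_params(name): a dict with "K" (3x3 intrinsics, pixels), "dist_coeffs" ([k1, k2, p1, p2, k3] as OpenCV has them; the pictures are not rectified), "rvec" (rotation vector, rad) and "tvec" (3), from world to camera coordinates, as OpenCV has them. Camera axes: x right, y down, z forward; pixel columns grow to the right and rows downward; lengths in m; the calibration is good to about 2 mm. A picture is of the moment at which its call begins: read the wrist's pose just before it. camera_params takes no time and is no camera call; for the wrist camera it gives the pose at the moment of the call.
- job_done(): hands the job in; it is judged then, once.
The state is a dict: "time": time; "joint_positions": joint angles; "joint_velocities": joint speeds; "tau": joint torques, N m; "eef_pos": TCP position; "eef_rot": TCP orientation; "force": force on the tool from outside, world axes, zero at the start; "ft_torque": the same for the moment, N m; "opening": finger opening in m; "gripper_force": force on a finger pad.
Only numpy, scipy, OpenCV 4.12 (cv2) and the standard library are available. Lean on these libraries where they do the work, as an engineer would, in place of code of your own. Each camera call takes 0.05 s, during which the arm holds its last target. There are 200 camera calls.

TASK

Of the three swing-top jars in front of you on the packing bench, two still have their clasp lever standing out. With the fingertips, push each of these two levers down and in past its dead point until it snaps home against the glass, and let go; the jars stay standing about where they are, never picked up, tipped over or shoved along. Leave the jar that is already fastened, the shaker, the bowl and the spoon alone.

Things in the scene. Friction and masses are not known exactly. Their poses are not given: they have to be found in the camera images.
- jar_a: swing-top jar, its clasp lever standing open, the wire bail already over the lid. Glass, 100 mm across, lid top 93 mm up (98 while unclasped), about 0.9 kg (0.78 to 1.02), standing loose. Origin: centre of its underside. Its -x axis points to the front, where the clasp is; +x to the lid's hinge; z up. Lid rim reaches 49 mm from the axis, the clasp's pivot eyes 62 mm
- jar_a_lever (a joint): clasp lever of jar_a, rad, grows as it is pushed down and in: 0.03 = level, straight out; 1.60 = plumb; 1.77 = locked, tab down against the glass, leaning 0.17 inwards. Starts and rests open at 0. A push square to the tab's middle takes up to 4 N (most at 0.4); dead point 1.03; a little past it the lever snaps home by itself and stays; let go before, it springs back open
- jar_a_pivot (a point): middle of the lever's pivot axis on jar_a: 58 mm in front of the jar's axis, 66 mm above the bench; the axis runs along the jar's y
- jar_a_tab (a point): middle of the lever's thumb tab on jar_a, 34 mm from the pivot, moving with the lever. Flat steel tab 36 mm wide (along the jar's y), 2.6 mm thick, 20 to 48 mm from the pivot, on two wire legs
- jar_b: swing-top jar, its clasp lever standing open, the wire bail already over the lid. Glass, 100 mm across, lid top 93 mm up (98 while unclasped), about 0.9 kg (0.78 to 1.02), standing loose. Origin: centre of its underside. Its -x axis points to the front, where the clasp is; +x to the lid's hinge; z up. Lid rim reaches 49 mm from the axis, the clasp's pivot eyes 62 mm
- jar_b_lever (a joint): clasp lever of jar_b, rad, grows as it is pushed down and in: 0.33 = level, straight out; 1.90 = plumb; 2.07 = locked, tab down against the glass, leaning 0.17 inwards. Starts and rests open at 0. A push square to the tab's middle takes up to 4 N (most at 0.7); dead point 1.33; a little past it the lever snaps home by itself and stays; let go before, it springs back open
- jar_b_pivot (a point): middle of the lever's pivot axis on jar_b: 58 mm in front of the jar's axis, 66 mm above the bench; the axis runs along the jar's y
- jar_b_tab (a point): middle of the lever's thumb tab on jar_b, 34 mm from the pivot, moving with the lever. Flat steel tab 36 mm wide (along the jar's y), 2.6 mm thick, 20 to 48 mm from the pivot, on two wire legs
- jar_c: swing-top jar, already fastened, to be left alone. Glass, 100 mm across, lid top 93 mm up (98 while unclasped), about 0.9 kg (0.78 to 1.02), standing loose. Origin: centre of its underside. Its -x axis points to the front, where the clasp is; +x to the lid's hinge; z up. Lid rim reaches 49 mm from the axis, the clasp's pivot eyes 62 mm
- jar_c_lever (a joint): clasp lever of jar_c, rad, grows as it is pushed down and in: -1.74 = level, straight out; -0.17 = plumb; 0.00 = locked, tab down against the glass, leaning 0.17 inwards. Starts locked; pulled open it goes negative. A push square to the tab's middle takes up to 4 N (most at -1.4); dead point -0.74; a little past it the lever snaps home by itself and stays; let go before, it springs back open
- jar_c_pivot (a point): middle of the lever's pivot axis on jar_c: 58 mm in front of the jar's axis, 66 mm above the bench; the axis runs along the jar's y
- jar_c_tab (a point): middle of the lever's thumb tab on jar_c, 34 mm from the pivot, moving with the lever. Flat steel tab 36 mm wide (along the jar's y), 2.6 mm thick, 20 to 48 mm from the pivot, on two wire legs
- shaker: steel cocoa shaker with a domed cap, 69 mm across, 108 mm tall, loose bystander behind the jars; origin at the centre of its underside
- dish: empty white bowl, 110 mm across, 45 mm tall, loose bystander behind the jars; origin at the centre of its underside
- spoon_grip (a point): loose steel spoon lying flat on the bench to the right of the jars, 170 mm long, bystander; this point is on its handle
There are look-alikes about, which are no part of the job. What is shaped like the jar_b but green or orange is not meant. What is shaped like the jar_a but green is not meant.

How it is judged:
By the outcome, as a careful person would: the job done as asked, in the order asked, and still so for the second after the job is handed in, with the robot touching nothing.
It also fails if it takes over 54 s, if anything falls off the work surface, if the arm or the gripper's body presses on something with over 40 N, if the wrist force passes 120 N, or if a joint passes its speed limit or range.

## Working session

There is one attempt and no reset: what is moved stays moved. The work goes in short steps, Python scripts to look and compute and a tool call to move; the robot and the scene stay as the last step left them, time stands still between calls to the robot, and variables do not carry over. Pictures are saved under pics/ and viewed, at most 10 in all, crops included, and the job is handed in when it is done.

Besides the shell and the picture viewer there is one more tool, called after ">>>" by a JSON object that holds its "method" and its "body". arm_command: Moves the arm, as the interface text tells. Its arguments: {"type":"object","properties":{"commands":{"type":"array"}},"required":["commands"]}

```bash
mkdir -p pics; python3 - <<'E'
from cell import sensors, imaging
import cv2
for n in("scene","top"):
    im=imaging.capture(n); cv2.imwrite(f"pics/{n}0.png",cv2.resize(im[:,:,::-1],(800,600),interpolation=cv2.INTER_CUBIC))
    cv2.imwrite(f"pics/{n}_raw.png",im[:,:,::-1])
    p=imaging.camera_params(n); print({k:v.round(3).tolist() if hasattr(v,'round') else v for k,v in p.items()})
print(sensors.get_obs())
E
```

```text
{'K': [[347.642, 0.0, 256.978], [0.0, 347.642, 192.778], [0.0, 0.0, 1.0]], 'dist_coeffs': [-0.01, 0.0, 0.0, 0.0, 0.0], 'rvec': [2.133, 1.184, -0.488], 'tvec': [-0.221, -0.354, 1.46]}
{'K': [[401.605, 0.0, 258.082], [0.0, 401.605, 191.885], [0.0, 0.0, 1.0]], 'dist_coeffs': [-0.1, 0.0, 0.0, 0.0, 0.0], 'rvec': [2.038, -2.154, 0.254], 'tvec': [-0.054, 0.595, 1.14]}
{'time': 0.1, 'joint_positions': array([-1.29447731,  0.42667914,  0.07384402,  1.60652133, -0.03412776,
        1.11082106, -0.06710782]), 'joint_velocities': array([ 0.00056063, -0.00143214, -0.00085667, -0.00266615,  0.00267394,
        0.00073657, -0.00061566]), 'tau': array([ 7.26277940e-03, -9.51530600e+01,  3.77113625e+00, -4.64401889e+01,
        1.97094341e-02,  6.30985698e-03,  1.46369786e-05]), 'eef_pos': array([0.27868292, 0.61439426, 0.23868345]), 'eef_rot': array([-9.70650517e-05,  2.11325555e-01,  9.77415555e-01, -5.76973667e-04]), 'force': array([0.30025003, 0.11235049, 0.28650035]), 'ft_torque': array([0.04063767, 0.02714922, 0.01837542]), 'gripper_force': 0.0, 'opening': 0.08521194992008041}
```

View pics/scene0.png

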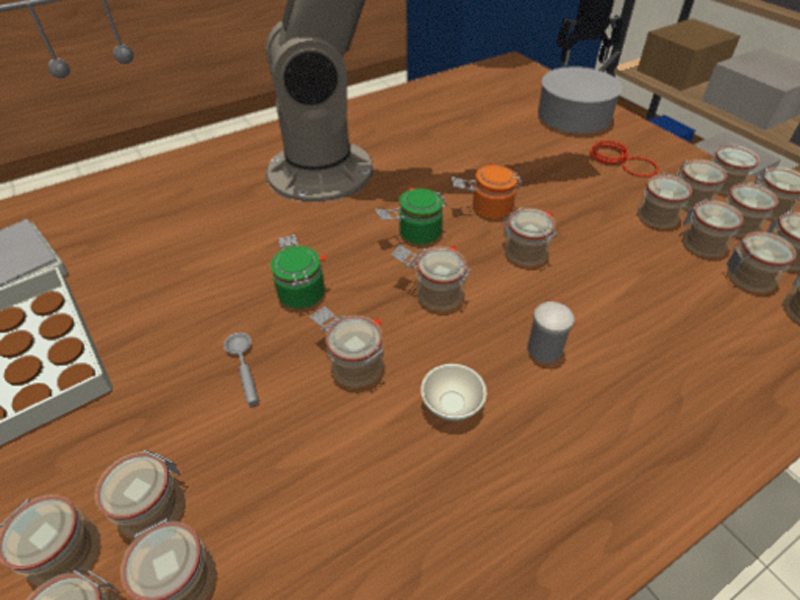

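View pics/top0.png

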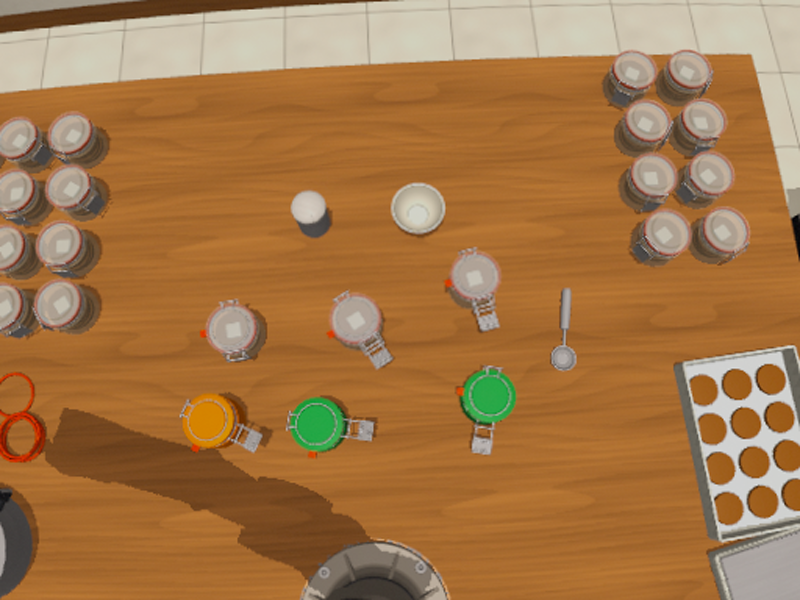

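The clear-glass jars are the candidates, in top-view pixels: (232,330) has its lever down, so it is jar_c. (356,320) and (475,277) have levers standing out, so they are the targets. The green jars at (318,424) and (489,395) and the orange one at (210,420) are look-alikes. I'll confirm this in an enlarged crop.

```bash
python3 - <<'E'
import cv2
im=cv2.imread("pics/top_raw.png"); c=im[150:250,200:333]
cv2.imwrite("pics/crop.png",cv2.resize(c,None,fx=6,fy=6,interpolation=cv2.INTER_CUBIC))
E
```

```text
(no output)
```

View pics/crop.png

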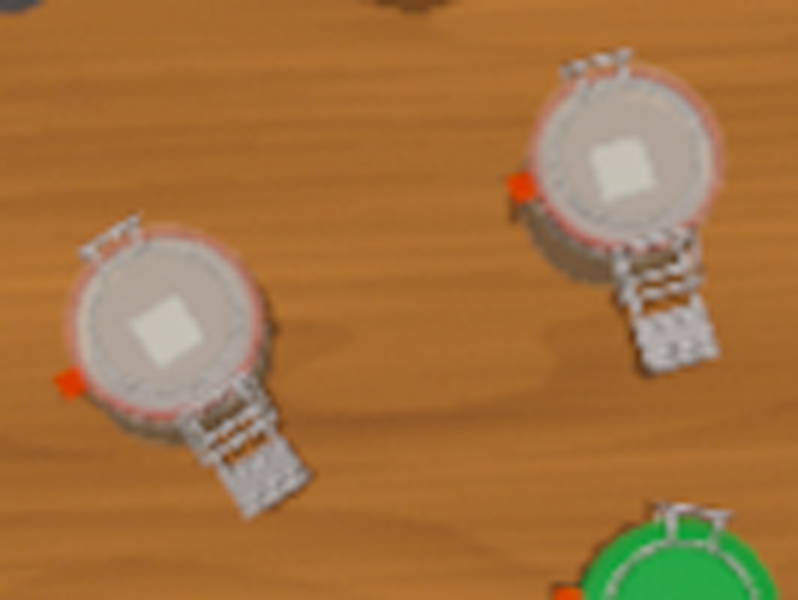

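The crop shows two clear-glass jars with levers standing out. The left lid is at (168,322) with its tab at (262,478). The right lid is at (627,158) with its tab at (675,340). Both match the description: not green or orange, and open.

```bash
cat >h.py <<'E'
import numpy as np,cv2
from cell import imaging,sensors
from scipy.spatial.transform import Rotation as R
def ray(p,px,z):
    R_=cv2.Rodrigues(np.array(p["rvec"],float))[0]; t=np.array(p["tvec"],float).ravel()
    u=cv2.undistortPoints(np.array([[px]],float),np.array(p["K"]),np.array(p["dist_coeffs"])).ravel()
    o=-R_.T@t; d=R_.T@np.array([*u,1]); return o+d*(z-o[2])/d[2]
E
python3 - <<'E'
from h import *
p=imaging.camera_params("top")
f=lambda x,y:(200+(x+.5)/6-.5,150+(y+.5)/6-.5)
for n,l,t in(("mid",(168,322),(262,478)),("right",(627,158),(675,340))):
    c=ray(p,f(*l),.092)
    for z in(.066,.077):
        b=ray(p,f(*t),z); d=b-c
        print(n,c.round(4),b.round(4),"dist",np.hypot(*d[:2]).round(4),"yaw",np.degrees(np.arctan2(d[1],d[0])).round(1))
o=sensors.get_obs();print(R.from_quat(o["eef_rot"],scalar_first=True).as_matrix().round(3))
E
```

```text
mid [0.5566 0.0046 0.092 ] [ 0.481 -0.037  0.066] dist 0.0864 yaw -151.2
mid [0.5566 0.0046 0.092 ] [ 0.4793 -0.0374  0.077 ] dist 0.088 yaw -151.5
right [ 0.6275 -0.227   0.092 ] [ 0.5389 -0.2468  0.066 ] dist 0.0907 yaw -167.4
right [ 0.6275 -0.227   0.092 ] [ 0.5368 -0.2452  0.077 ] dist 0.0925 yaw -168.7
[[-0.911  0.413 -0.   ]
 [ 0.413  0.911 -0.001]
 [-0.    -0.001 -1.   ]]
```

>>> {"method": "arm_command", "body": {"commands": [{"translation": [-0.044, -0.04, 0], "turn": [0, 0, -4], "hand": 255}, {"translation": [-0.088, -0.08, 0.005], "turn": [0, 0, -9], "hand": 255}, {"translation": [-0.131, -0.119, 0.01], "turn": [0, 0, -13], "hand": 255}, {"translation": [-0.175, -0.159, 0.015], "turn": [0, 0, -18], "hand": 255}, {"translation": [-0.219, -0.198, 0.02], "turn": [0, 0, -22], "hand": 255}, {"translation": [-0.263, -0.238, 0.02], "turn": [0, 0, -27], "hand": 255}, {"translation": [-0.293, -0.285, 0.025], "turn": [0, 0, -31], "hand": 255}, {"translation": [-0.323, -0.331, 0.03], "turn": [0, 0, -35], "hand": 255}, {"translation": [-0.354, -0.378, 0.035], "turn": [0, 0, -40], "hand": 255}, {"translation": [-0.384, -0.424, 0.039], "turn": [0, 0, -44], "hand": 255}, {"translation": [-0.414, -0.47, 0.039], "turn": [0, 0, -49], "hand": 255}, {"translation": [-0.444, -0.517, 0.039], "turn": [0, 0, -53], "hand": 255}]}}

```text
time: 1.6
eef_pos: [0.4695, -0.0413, 0.2003]
eef_rot: [0.0, -0.248, 0.969, 0.0]
force: [1.3, 1.1, 0.1]
opening: -0.0001
gripper_force: 0.0
```

```bash
python3 - <<'E'
from h import *
o=sensors.get_obs();print(o["time"],o["eef_pos"].round(4),o["force"].round(2),o["joint_positions"].round(2));print(R.from_quat(o["eef_rot"],scalar_first=True).as_matrix().round(3))
p=imaging.camera_params("wrist");im=imaging.capture("wrist")
cv2.imwrite("pics/w1.png",cv2.resize(im[:,:,::-1],(800,600),interpolation=cv2.INTER_CUBIC))
import pickle;pickle.dump(p,open("w1.pkl","wb"))
E
```

```text
1.6 [ 0.4695 -0.0413  0.2003] [1.27 1.07 0.12] [-0.37  0.13  0.35  2.11 -0.06  0.91  2.09]
[[-0.877 -0.481  0.   ]
 [-0.481  0.877  0.   ]
 [-0.     0.    -1.   ]]
```

View pics/w1.png

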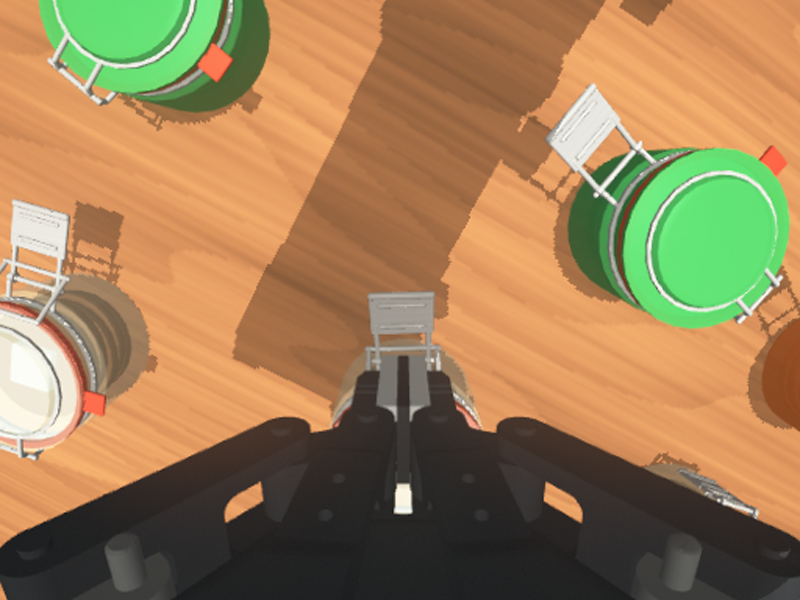

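The wrist view shows the mid jar's tab squarely in front of the shut fingers, outer edge (368–433, 293), inner edge (372–433, 333). The right jar's tab is at (12,200), (69,212), (65,258), (10,245).

```bash
python3 - <<'E'
from h import *
import pickle
p=pickle.load(open("w1.pkl","rb"));f=lambda x,y:((x+.5)/1.5625-.5,(y+.5)/1.5625-.5)
RR=cv2.Rodrigues(np.array(p["rvec"],float))[0];print("cam",(-RR.T@np.array(p["tvec"]).ravel()).round(3))
for n,q,c in(("mid",[(368,294),(433,292),(433,333),(372,333)],(.5566,.0046)),("right",[(12,200),(69,212),(65,258),(10,245)],(.6275,-.227))):
  for th in(.03,-.03+.36,):
    th=0.03 if th<.1 else .33
    zo,zi=.066+.048*np.sin(th),.066+.02*np.sin(th)
    P=[ray(p,f(*q[i]),z)[:2] for i,z in enumerate((zo,zo,zi,zi))]
    o,i=(P[0]+P[1])/2,(P[2]+P[3])/2; d=o-i
    u=d/np.linalg.norm(d)
    print(n,th,"widths",np.linalg.norm(P[0]-P[1]).round(4),np.linalg.norm(P[2]-P[3]).round(4),"len",np.linalg.norm(d).round(4),"exp",(.028*np.cos(th)).round(4),"mid",((o+i)/2).round(4),"yaw",np.degrees(np.arctan2(*d[::-1])).round(1),"edgeyaw",np.degrees(np.arctan2(*(P[0]-P[1])[::-1])).round(1),"pivot",(i-.02*np.cos(th)*u).round(4),(o-.048*np.cos(th)*u).round(4))
    r=i-.02*np.cos(th)*u-np.array(c); print(np.linalg.norm(r))
E
```

```text
cam [ 0.411 -0.074  0.335]
mid 0.03 widths 0.0372 0.0358 len 0.0244 exp 0.028 mid [ 0.4807 -0.036 ] yaw -148.5 edgeyaw -59.4 pivot [ 0.5081 -0.0191] [ 0.5112 -0.0173]
0.053966886837188276
mid 0.33 widths 0.0352 0.035 len 0.026 exp 0.0265 mid [ 0.4782 -0.0373] yaw -148.8 edgeyaw -59.4 pivot [ 0.5055 -0.0207] [ 0.506  -0.0205]
0.05702237315779845
right 0.03 widths 0.0368 0.0364 len 0.0276 exp 0.028 mid [ 0.5383 -0.2466] yaw -166.7 edgeyaw -73.7 pivot [ 0.5712 -0.2389] [ 0.5715 -0.2388]
0.05757568047915197
right 0.33 widths 0.0348 0.0356 len 0.0298 exp 0.0265 mid [ 0.5337 -0.2401] yaw -178.5 edgeyaw -73.7 pivot [ 0.5675 -0.2393] [ 0.5642 -0.2394]
0.06120136305029282
```

Mid = jar_b (lever raised 0.33 rad), pivot ≈ (0.5056, −0.0206). Right = jar_a (lever level), pivot ≈ (0.5713, −0.2388). I'll press jar_b first, starting with the first third of the arc.

>>> {"method": "arm_command", "body": {"commands": [{"translation": [0, 0.001, 0.05], "turn": [0, 0, 0], "hand": 255}, {"translation": [-0.002, 0.001, 0.09], "turn": [0, 0, 0], "hand": 255}, {"translation": [-0.002, 0.001, 0.105], "turn": [0, 0, 0], "hand": 255}, {"translation": [-0.002, 0.001, 0.112], "turn": [0, 0, 0], "hand": 255}, {"translation": [-0.002, 0.001, 0.119], "turn": [0, 0, 0], "hand": 255}, {"translation": [-0.002, 0.001, 0.126], "turn": [0, 0, 0], "hand": 255}, {"translation": [-0.002, 0.001, 0.133], "turn": [0, 0, 0], "hand": 255}, {"translation": [-0.002, 0.001, 0.139], "turn": [0, 0, 0], "hand": 255}]}}

```text
time: 2.65
eef_pos: [0.4716, -0.0375, 0.0613]
eef_rot: [0.001, -0.247, 0.969, -0.0]
force: [1.1, 1.5, 4.4]
opening: -0.0001
gripper_force: 1.7
```

>>> {"method": "arm_command", "body": {"commands": [{"translation": [-0.0015, 0, 0.004], "turn": [0, 0, 0], "hand": 255}, {"translation": [-0.004, 0, 0.008], "turn": [0, 0, 0], "hand": 255}, {"translation": [-0.0075, 0, 0.0115], "turn": [0, 0, 0], "hand": 255}, {"translation": [-0.0115, 0, 0.0145], "turn": [0, 0, 0], "hand": 255}, {"translation": [-0.0135, 0, 0.0155], "turn": [0, 0, 0], "hand": 255}, {"translation": [-0.0155, 0, 0.0165], "turn": [0, 0, 0], "hand": 255}]}}

```text
time: 3.4
eef_pos: [0.4847, -0.0302, 0.0447]
eef_rot: [0.0, -0.247, 0.969, -0.0]
force: [0.8, -0.9, 0.1]
opening: -0.0003
gripper_force: 0.0
```

```bash
python3 - <<'E'
from h import *
print(sensors.get_obs()["force"])
im=imaging.capture("wrist")[150:330,150:390]
cv2.imwrite("pics/w2.png",cv2.resize(im[:,:,::-1],(800,600),interpolation=cv2.INTER_CUBIC))
E
```

```text
[ 0.75240671 -0.89756667  0.08346232]
```

View pics/w2.png

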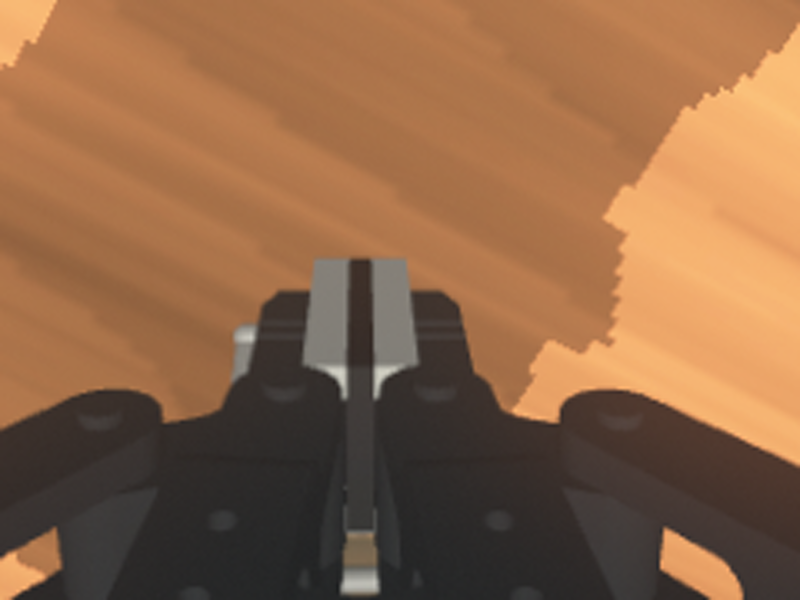

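Contact force has dropped to about 0, so the lever has probably snapped. I'll retreat outward and up, then move over to jar_a and check with the camera.

>>> {"method": "arm_command", "body": {"commands": [{"translation": [0.02, 0, -0.002], "turn": [0, 0, 0], "hand": 255}, {"translation": [0.045, 0, -0.02], "turn": [0, 0, 0], "hand": 255}, {"translation": [0.055, 0, -0.07], "turn": [0, 0, 0], "hand": 255}, {"translation": [0.055, 0, -0.115], "turn": [0, 0, 0], "hand": 255}, {"translation": [0.057, -0.05, -0.115], "turn": [0, 0, 4], "hand": 255}, {"translation": [0.059, -0.1, -0.115], "turn": [0, 0, 8], "hand": 255}, {"translation": [0.061, -0.15, -0.115], "turn": [0, 0, 12], "hand": 255}, {"translation": [0.062, -0.19, -0.115], "turn": [0, 0, 15], "hand": 255}, {"translation": [0.063, -0.214, -0.115], "turn": [0, 0, 15], "hand": 255}, {"translation": [0.063, -0.214, -0.115], "turn": [0, 0, 15], "hand": 255}]}}

```text
time: 4.7
eef_pos: [0.5307, -0.2503, 0.1596]
eef_rot: [-0.0, -0.117, 0.993, -0.0]
force: [-0.6, 0.5, -0.5]
opening: 0.0002
gripper_force: 0.0
```

```bash
python3 - <<'E'
from h import *
import pickle
o=sensors.get_obs();print(o["time"],o["eef_pos"].round(4),o["force"].round(2),o["joint_positions"].round(2));print(R.from_quat(o["eef_rot"],scalar_first=True).as_matrix().round(3))
p=imaging.camera_params("wrist");im=imaging.capture("wrist");pickle.dump(p,open("w3.pkl","wb"))
t=imaging.capture("scene")[130:250,180:340]
im=cv2.resize(im,(533,400)); t=cv2.resize(t,(260,195),interpolation=cv2.INTER_CUBIC)
c=np.zeros((400,793,3),np.uint8);c[:,:533]=im;c[:195,533:]=t
t=imaging.capture("top")[150:250,200:333];c[200:395,533:]=cv2.resize(t,(260,195),interpolation=cv2.INTER_CUBIC)
cv2.imwrite("pics/w3.png",c[:,:,::-1])
E
```

```text
4.7 [ 0.5307 -0.2503  0.1596] [-0.58  0.53 -0.54] [-0.05  0.4   0.48  1.91 -0.23  0.89  2.35]
[[-0.973 -0.232 -0.001]
 [-0.232  0.973 -0.001]
 [ 0.001 -0.001 -1.   ]]
```

View pics/w3.png

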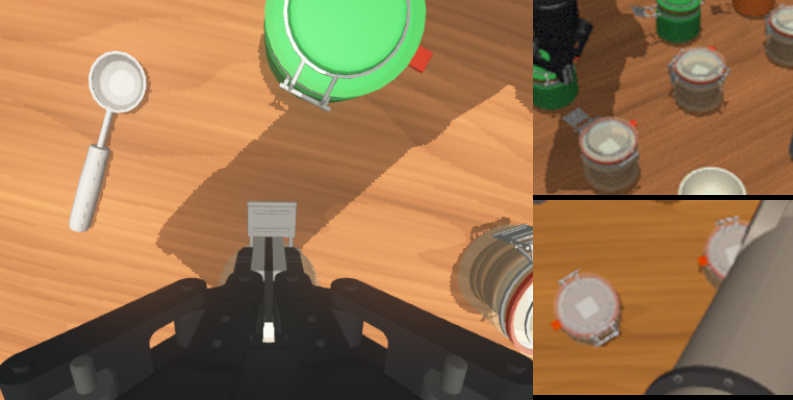

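jar_b's lever is closed and the jar hasn't moved. jar_a's tab is centred at (272,219) in the wrist view, under the fingers. I'll run the same arc on it.

>>> {"method": "arm_command", "body": {"commands": [{"translation": [-0.002, 0.002, 0.04], "turn": [0, 0, 0], "hand": 255}, {"translation": [-0.002, 0.002, 0.07], "turn": [0, 0, 0], "hand": 255}, {"translation": [-0.002, 0.002, 0.079], "turn": [0, 0, 0], "hand": 255}, {"translation": [-0.002, 0.002, 0.086], "turn": [0, 0, 0], "hand": 255}, {"translation": [-0.002, 0.002, 0.092], "turn": [0, 0, 0], "hand": 255}, {"translation": [-0.002, 0.002, 0.098], "turn": [0, 0, 0], "hand": 255}, {"translation": [-0.0035, 0.002, 0.102], "turn": [0, 0, 0], "hand": 255}, {"translation": [-0.006, 0.002, 0.106], "turn": [0, 0, 0], "hand": 255}, {"translation": [-0.0095, 0.002, 0.1095], "turn": [0, 0, 0], "hand": 255}, {"translation": [-0.0135, 0.002, 0.1125], "turn": [0, 0, 0], "hand": 255}, {"translation": [-0.0155, 0.002, 0.1135], "turn": [0, 0, 0], "hand": 255}, {"translation": [-0.0175, 0.002, 0.1145], "turn": [0, 0, 0], "hand": 255}]}}

```text
time: 6.35
eef_pos: [0.5483, -0.2421, 0.0452]
eef_rot: [-0.0, -0.119, 0.993, 0.0]
force: [0.6, -0.1, 0.3]
opening: 0.0002
gripper_force: 0.0
```

The force is about 0 again. I'll retreat out and up, clear of the view.

>>> {"method": "arm_command", "body": {"commands": [{"translation": [0.015, 0, -0.002], "turn": [0, 0, 0], "hand": 255}, {"translation": [0.025, 0, -0.02], "turn": [0, 0, 0], "hand": 255}, {"translation": [0.025, 0, -0.07], "turn": [0, 0, 0], "hand": 255}, {"translation": [0.025, 0, -0.13], "turn": [0, 0, 0], "hand": 255}, {"translation": [0.025, 0, -0.18], "turn": [0, 0, 0], "hand": 255}, {"translation": [0.03, -0.05, -0.18], "turn": [0, 0, 0], "hand": 255}, {"translation": [0.03, -0.1, -0.18], "turn": [0, 0, 0], "hand": 255}, {"translation": [0.03, -0.15, -0.18], "turn": [0, 0, 0], "hand": 255}, {"translation": [0.03, -0.2, -0.18], "turn": [0, 0, 0], "hand": 255}, {"translation": [0.03, -0.2, -0.18], "turn": [0, 0, 0], "hand": 255}, {"translation": [0.03, -0.2, -0.18], "turn": [0, 0, 0], "hand": 255}]}}

```text
time: 7.72
eef_pos: [0.5652, -0.4437, 0.2261]
eef_rot: [0.0, -0.118, 0.993, 0.0]
force: [1.1, 0.9, -0.3]
opening: 0.0001
gripper_force: 0.0
```

```bash
python3 - <<'E'
from h import *
t=imaging.capture("scene")[130:280,140:340]; a=cv2.resize(t,(400,300),interpolation=cv2.INTER_CUBIC)
t=imaging.capture("top")[150:250,200:333]; b=cv2.resize(t,(400,300),interpolation=cv2.INTER_CUBIC)
cv2.imwrite("pics/f.png",np.hstack([a,b])[:,:,::-1])
E
```

```text
(no output)
```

View pics/f.png

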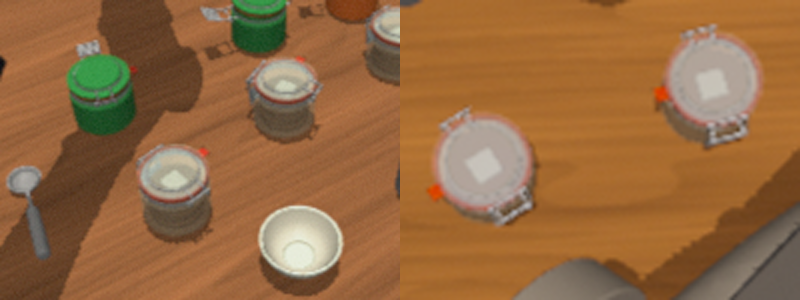

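Both levers are down against the glass, and the lids at (484,161) and (713,79) are where they started. The robot is clear of everything.

```bash
python3 -c "
from cell import job_done
print(job_done())"
```

```text
the job is handed in; nothing more can be done
None
```

Both open clasps (jar_a and jar_b) are snapped home and the jars are still standing where they were; the fastened jar, shaker, bowl and spoon were left alone, and the job is handed in.

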